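Wipe a punched mounting plate clean and book it out

ROBOT

A 7-joint arm with a two-finger parallel gripper is mounted at the origin on the work surface. World frame = base frame: x ahead of the robot, y to its left, z up, the work surface at z = 0. Lengths are in m, angles in rad, forces in N, time in s.
With the tool pointing down it reaches from about 0.375 to 0.925 m from the base axis. Payload 3.1 kg.
Tool frame: the origin (TCP) lies between the finger pads; the fingertips stand 19 mm ahead of it and the grasp point (between the pads) is the TCP; z points along the fingers, y is the line along which they close (so a half turn about z gives the same grasp; the last joint's range is limited). The gripper opens to 85 mm and grips with 20 to 120 N. Pads are 22 mm wide; open, the fingers measure 114 mm over their backs; the gripper's body (76 mm by 85 mm) begins 54 mm behind the grasp point. The pads swing forward as they close: fully open they stand 13 mm farther back than shut.
Start: joints at [-1.399, 0.383, 0.044, 1.598, -0.018, 1.161, -0.05], TCP at [0.173, 0.626, 0.25] pointing down, gripper open.
Joint ranges: [-2.61, 2.61], [-0.41, 2.15], [-1.48, 1.57], [0, 2.5], [-1.57, 4.71], [0.05, 1.97], [-2.85, 2.85]. Speed limits (rad/s): [2.79, 2.79, 3.14, 3.14, 3.14, 3.14, 3.14].

INTERFACE

Orientations are given as a unit quaternion [x, y, z, w].
In Python, from bench import move_ptp, movel, move_j, move_gripper, pause, inverse_kinematics, read_camera, camera_params, MotionError, sign_off, look_for, tip_of, read_time_s, read_qpos, read_joint_vel, read_effort, read_eef_pos, read_tcp_rot, read_ft_force, read_ft_torque, read_finger_gap, read_grasp_force gives the robot as it stands. Calls block until the motion is done:
- move_ptp(position, orientation): joint-space move of the TCP to a pose.
- movel(position, orientation=None, speed=0.15): straight line of the TCP; orientation=None keeps the orientation; speed is the mean speed in m/s.
- move_j(angles): joint-space move.
- move_gripper(opening, effort=None): finger opening in m; effort is the grip in N (None keeps the last); returns when the fingers have stopped.
- pause(seconds).
- inverse_kinematics(position, orientation): joint angles nearest the present ones, or None.
- read_camera(name): name is "scene" or "top" or "wrist"; returns the picture (400x640x3 uint8, red, green, blue); there is no depth.
- camera_params(name): a dict with "K" (3x3 intrinsics, pixels), "camera_from_world" (4x4, takes a point from world to camera coordinates). Camera axes: x right, y down, z forward; pixel columns grow to the right and rows downward; lengths in m; the calibration is good to about 2 mm. A picture is of the moment at which its call begins: read the wrist's pose just before it. camera_params takes no time and is no camera call; for the wrist camera it gives the pose at the moment of the call.
A pose or a line that the arm cannot do raises MotionError and nothing moves.
- sign_off(): hands the job in; it is judged then, once.
Trained networks look in the newest picture that a camera, given by its name, has taken for a name from the list of things; names that differ only in an ending like _2 or _b are one class to them, and where a whole thing is asked for, a point or a joint stands for the part that bears it (a point fixed in the world has none). Each returns a list of dicts, best first, with "confidence" (0 to 1); they miss things now and then, are a little off and sometimes report something else, mostly with a low value. They report only what shows in the picture. A call takes as long as a camera call. They do not tell look-alikes from the thing itself.
- look_for(camera, name): "at" ([column, row] in pixels, amid what is visible of it).
- tip_of(camera, name): "at" ([column, row] in pixels: a listed point, or the origin of a listed thing).
Readings, each from a call of its own:
- read_time_s(): time.
- read_qpos(): joint angles.
- read_joint_vel(): joint speeds.
- read_effort(): joint torques, N m.
- read_eef_pos(): TCP position.
- read_tcp_rot(): TCP orientation.
- read_ft_force(): force on the tool from outside, world axes, zero at the start.
- read_ft_torque(): the same for the moment, N m.
- read_finger_gap(): finger opening in m.
- read_grasp_force(): force on a finger pad.
Only numpy, scipy, OpenCV 4.12 (cv2) and the standard library are available. Lean on these libraries where they do the work, as an engineer would, in place of code of your own. Each camera call takes 0.05 s, during which the arm holds its last target. There are 200 camera calls.

TASK

Book the job on: take the scanner, hold it steady for at least a second about a hand's breadth from the left barcode on the job card, pointing fairly squarely at its middle, and hang it up again. Then take the wiping block, press its pad twice on the dispenser's dish, each time until the dish bottoms and letting it spring back up, wipe every loose slug off the mounting plate into the scrap tray with the block and not the fingers (the slugs are sharp), and lay the block back flat in its dock. Then book the job off at the right barcode in the same way and hang the scanner back on its fork as it was; leave the breaker, tape and screwdriver alone.

Things in the scene. Friction and masses are not known exactly. Their poses are not given: they have to be found in the camera images.
- wiper: Loose wiping block, 0.1 to 0.2 kg: a grey felt pad with backing, 90 (x) x 36 (y) x 20 mm high, with a wooden handle ridge on top, 60 (x) x 18 (y) x 38 mm, so 58 mm high in all. Origin: middle of the pad's underside; z up; long along x. It starts flat in the dock. Symmetrical: x and -x are alike.
- wiper_grip (a point): Point to grip in the middle of the block's handle, 44 mm above the pad's underside; close the fingers along the block's y (18 mm wide).
- dock: Fixed shallow aluminium dock for the wiping block, 130 (x) x 76 (y) x 11 mm, walls 4 mm, inside 122 x 68 mm, floor 4 mm above the bench. Origin: middle of its underside; the block lies in it with its x along the dock's x.
- dispenser: Fixed plunger dispenser: light grey canister 74 mm in diameter on a rubber foot (96 mm), with a sprung steel dish on top, in all 137 mm high. Origin: middle of its underside.
- pump (a joint): How far the dispenser's dish is pressed down: 0 up, 0.010 m bottomed. The spring takes 2.5 N at the start and 6 N at the bottom. It rises again by itself.
- pump_top (a point): Middle of the flat top of the dish (54 mm in diameter), 137 mm above the bench when up; moves with it.
- nest: Fixed work nest: a mounting plate (see plate_mid) between two aluminium rails along y (inner faces at x = -85 and +85 mm, 20 mm wide, tops 53 mm above the bench, 8 mm above the plate), with a scrap tray (see tray_mid) at its -y end. Origin: on the bench under the middle of the plate; z up.
- plate_mid (a point): Middle of the top face of the flat light grey mounting plate, 170 (x) x 280 (y) mm, 45 mm above the bench; axes as the nest. Its two ends (y = -140 and +140 mm) are open, without a rim; slugs pushed over the -y end fall into the tray. A row of six flat black punched holes (20 mm) lies at y = +125 mm; slugs slide over them.
- tray_mid (a point): Middle of the inner floor of the open blue scrap tray, 196 mm along -y from plate_mid (axes as the nest). The tray is 200 (x) x 110 (y) mm, so nest y from -251 to -141 mm; walls 4 mm thick, 38 mm high (7 mm lower than the plate); floor 4 mm above the bench.
- slug1: Loose steel slug, a disc 22 mm in diameter and 5 mm thick, 14 g, lying flat on the plate; origin: middle of its underside as it starts. Four to six of the six slugs are present; the absent ones read None.
- slug2: Loose steel slug, a disc 22 mm in diameter and 5 mm thick, 14 g, lying flat on the plate; origin: middle of its underside as it starts. Four to six of the six slugs are present; the absent ones read None.
- slug3: Loose steel slug, a disc 22 mm in diameter and 5 mm thick, 14 g, lying flat on the plate; origin: middle of its underside as it starts. Four to six of the six slugs are present; the absent ones read None.
- slug4: Loose steel slug, a disc 22 mm in diameter and 5 mm thick, 14 g, lying flat on the plate; origin: middle of its underside as it starts. Four to six of the six slugs are present; the absent ones read None.
- slug5: Loose steel slug, a disc 22 mm in diameter and 5 mm thick, 14 g, lying flat on the plate; origin: middle of its underside as it starts. Four to six of the six slugs are present; the absent ones read None.
- slug6: Loose steel slug, a disc 22 mm in diameter and 5 mm thick, 14 g, lying flat on the plate; origin: middle of its underside as it starts. Four to six of the six slugs are present; the absent ones read None.
- scanner: Loose pistol scanner, about 0.2 kg. Origin: middle of its head, a grey box 100 (x) x 54 (y) x 42 (z) mm plus a black bezel in front (58 mm wide); +x is where it points, z up. A black handle, 34 x 28 mm, goes down to 100 mm below the origin, between x = -35 and +10 mm. Grip the head from above across y (54 mm), at the origin or up to 8 mm above it.
- window (a point): Middle of the scanner's front window, 56 mm ahead (+x) of its origin; the scan line goes out along +x of this frame (same axes as the scanner).
- stand: Fixed fork stand for the scanner: foot 120 x 100 mm, two upright cheeks 84 mm long (x), 6 mm thick, 40 mm apart (inner faces y = -20, +20 mm), tops 120 mm above the bench, joined by a wall at the +x end (face at x = 37 mm). The scanner's head rests on the cheeks, handle between them: its origin 141 mm above the stand's, same x, y and yaw. Origin: middle of the underside.
- card_stand: Fixed sloping holder, 176 mm wide and 200 mm high, with the job card on its front (-x) face, which leans back 35 degrees from upright; two barcode labels lie side by side near its top. Origin: middle of its foot's underside.
- label_start: The left barcode label as the reader faces the card (41 mm to +y of the card's middle line), 66 mm wide x 45 mm high, fixed; it books the job on. Origin: its middle; z: straight out of the label towards the reader (35 degrees above level); x: up the card; y: across.
- label_finish: The right barcode label as the reader faces the card (41 mm to -y of the middle line), else as label_start; it books the job off.
- breaker: Bystander: three-pole circuit breaker, 86 x 54 x 78 mm, beyond the nest.
- tape: Bystander: roll of black tape, 90 mm in diameter, 19 mm high, beyond the nest.
- driver: Bystander: screwdriver lying on the left of the bench.
Mind the look-alikes: they are no part of the job. Several things have the shape of the wiper; the one meant has the colours described above.

How it is judged:
By the outcome, as a careful person would: the job done as asked, in the order asked, and still so for the second after the job is handed in, with the robot touching nothing.
Of slug1, slug2, slug3, slug4, slug5, slug6 only 4 to 6 are there at a start; the rules pass over those that are not, and their reading is None.
At some moment in a run one of slug1, slug2, slug3, slug4, slug5, slug6 may be knocked a few centimetres aside while the robot is not near it.
It also fails if it takes over 192 s, if anything falls off the work surface, if the arm or the gripper's body presses on something with over 40 N, if the wrist force passes 120 N, or if a joint passes its speed limit or range.

## Working session

There is one attempt and no reset: what is moved stays moved. The work goes in short steps, each a Python script; the robot and the scene stay as the last script left them, time stands still between calls to the robot, and variables do not carry over. Pictures are saved under pics/ and viewed, at most 14 in all, crops included, and the job is handed in when it is done.

```bash
ls; mkdir -p pics; python3 - <<'E'
from bench import *
import cv2,numpy as np
for c in("scene","top"):
    im=read_camera(c);cv2.imwrite(f"pics/{c}0.png",im[:,:,::-1])
    P=camera_params(c);print(c,np.round(P["K"],1).tolist(),np.round(P["camera_from_world"],3).tolist())
    for n in["wiper","dock","dispenser","pump_top","nest","plate_mid","tray_mid","slug1","scanner","window","stand","card_stand","label_start","label_finish"]:
        for f in(look_for,tip_of):
            try:print(c,f.__name__,n,[(np.round(d["at"],1).tolist(),round(d["confidence"],2)) for d in f(c,n)][:7])
            except Exception as e:print(n,f.__name__,e)
print(read_time_s())
E
```

```text
pics
scene [[465.0, 0.0, 316.4], [0.0, 465.0, 200.7], [0.0, 0.0, 1.0]] [[-0.127, 0.992, -0.009, 0.002], [0.526, 0.06, -0.848, -0.18], [-0.841, -0.112, -0.53, 2.154], [0.0, 0.0, 0.0, 1.0]]
scene call wiper [([393.8, 209.8], 0.58), ([431.3, 201.3], 0.55), ([360.5, 208.3], 0.55)]
scene call wiper [([428.2, 207.0], 0.78), ([390.4, 211.4], 0.71), ([358.4, 211.4], 0.52)]
scene call dock [([385.1, 210.6], 0.46)]
scene call dock [([392.6, 211.8], 0.63), ([392.7, 210.8], 0.6)]
scene call dispenser [([194.2, 219.0], 0.88), ([284.8, 223.1], 0.15)]
scene call dispenser [([199.7, 233.5], 0.64), ([390.6, 210.3], 0.62)]
scene call pump_top []
scene call pump_top [([306.0, 274.8], 0.61), ([195.5, 200.2], 0.47)]
scene call nest [([284.9, 225.9], 0.88), ([391.1, 209.1], 0.15)]
scene call nest [([298.8, 232.2], 0.7)]
scene call plate_mid [([283.6, 227.9], 0.63), ([306.9, 269.8], 0.26)]
scene call plate_mid [([298.0, 218.7], 0.9)]
scene call tray_mid [([281.3, 224.9], 0.71)]
scene call tray_mid [([244.3, 225.6], 0.74), ([196.3, 233.1], 0.44)]
scene call slug1 [([211.9, 177.1], 0.26)]
scene call slug1 [(
[... 2058 characters left out ...]
0.46), ([336.7, 184.6], 0.42)]
top call scanner [([480.2, 252.0], 0.82)]
top call scanner [([479.1, 252.6], 0.89)]
top call window [([477.3, 247.4], 0.75)]
top call window [([475.9, 226.6], 0.56)]
top call stand [([456.1, 254.1], 0.62), ([181.9, 225.3], 0.46), ([362.6, 206.1], 0.37)]
top call stand [([459.8, 253.3], 0.83), ([336.3, 188.7], 0.74), ([481.8, 251.2], 0.38)]
top call card_stand [([236.6, 154.8], 0.93)]
top call card_stand [([248.7, 171.6], 0.86)]
top call label_start [([208.3, 140.6], 0.58)]
top call label_start [([207.9, 142.9], 0.85), ([460.8, 252.9], 0.64)]
top call label_finish [([230.8, 125.6], 0.91), ([332.7, 203.4], 0.19)]
top call label_finish [([229.0, 128.5], 0.74)]
2.9
```

```bash
python3 - <<'E'
import cv2
a=cv2.imread("pics/top0.png")[90:310,140:520];cv2.imwrite("pics/t1.png",cv2.resize(a,None,fx=2.1,fy=2.1,interpolation=cv2.INTER_CUBIC))
a=cv2.imread("pics/scene0.png")[130:310,160:460];cv2.imwrite("pics/s1.png",cv2.resize(a,None,fx=2.6,fy=2.6,interpolation=cv2.INTER_CUBIC))
E
```

```text
(no output)
```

View pics/t1.png

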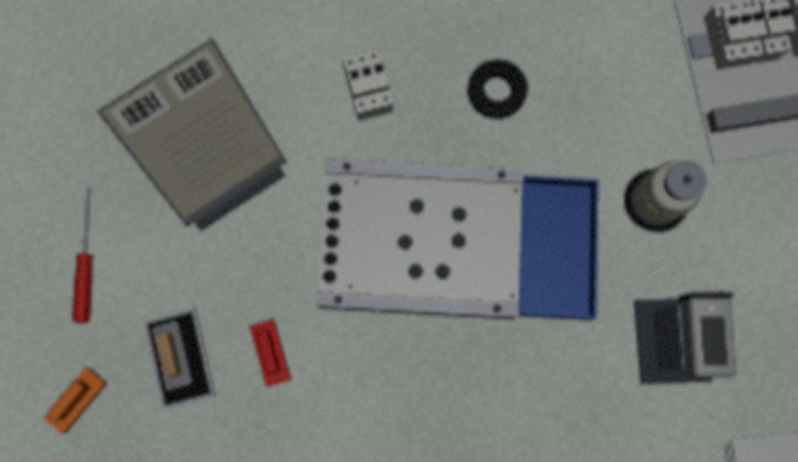

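View pics/s1.png

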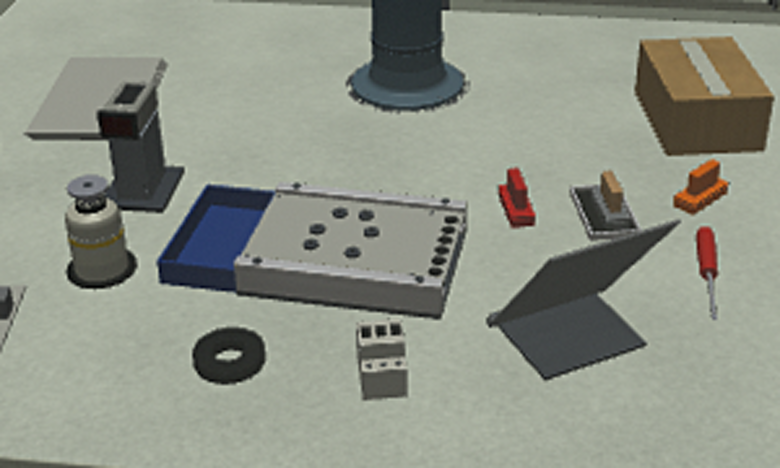

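Candidates for the wiper in the top picture are (223,259) grey pad with wooden handle in the dock, (267,257) red and (175,280) orange. I choose (223,259). Six slugs lie on the plate, the scanner is at (480,252), and the card labels are at (208,141) and (229,127). Next I compute rough positions and survey with the wrist camera.

```bash
cat >h.py <<'E'
from bench import *
import cv2,numpy as np
from scipy.spatial.transform import Rotation as R
def ray(c,uv,z,P=None):
    P=P or camera_params(c);T=np.linalg.inv(P["camera_from_world"])
    d=T[:3,:3]@np.linalg.solve(P["K"],[uv[0],uv[1],1]);o=T[:3,3]
    return o+d*(z-o[2])/d[2]
def proj(P,p):
    q=P["K"]@(P["camera_from_world"]@np.r_[p,1])[:3];return q[:2]/q[2]
def down(psi): return (R.from_euler("z",psi)*R.from_euler("x",np.pi)).as_quat()
def snap(c,name,crop=None,f=1):
    P=camera_params(c);im=read_camera(c)[:,:,::-1].copy()
    cv2.imwrite(f"pics/{name}.png",im);np.save(f"pics/{name}.npy",P,allow_pickle=True)
    return im,P
def P_(name): return np.load(f"pics/{name}.npy",allow_pickle=True).item()
E
python3 - <<'E'
from h import *
np.set_printoptions(precision=3,suppress=True)
for n,uv,z in[("wiper",(225,257),.01),("wipergrip",(223.7,260),.05),("dispT",(464,175),.137),("plate",(339,204),.045),("tray",(404,206),.004),("scanner",(480,252),.162),("stand",(458,253.5),.0),("start",(208,142),.17),("finish",(230,127),.17),("panel",(490,300),.15)]:print(n,ray("top",uv,z))
P=camera_params("wrist");T=np.linalg.inv(P["camera_from_world"])
print(P["K"]);E=np.eye(4);E[:3,:3]=R.from_quat(read_tcp_rot()).as_matrix();E[:3,3]=read_eef_pos();print(np.linalg.inv(E)@T);print(R.from_quat(read_tcp_rot()).as_matrix())
for y in(0,np.pi):
  for p in([.42,-.3,.42],[.6,0,.45],[.45,.2,.42],[.55,.2,.45]):print(y,p,inverse_kinematics(p,down(y)))
E
```

```text
wiper [0.395 0.342 0.01 ]
wipergrip [0.385 0.336 0.05 ]
dispT [ 0.604 -0.345  0.137]
plate [ 0.544 -0.001  0.045]
tray [ 0.541 -0.2    0.004]
scanner [ 0.391 -0.362  0.162]
stand [ 0.395 -0.355  0.   ]
start [0.702 0.36  0.17 ]
finish [0.744 0.3   0.17 ]
panel [ 0.267 -0.382  0.15 ]
[[305.822   0.    327.711]
 [  0.    305.822 198.882]
 [  0.      0.      1.   ]]
[[ 0.001 -0.962 -0.275  0.07 ]
 [ 1.     0.001  0.     0.   ]
 [ 0.    -0.275  0.962 -0.123]
 [ 0.     0.     0.     1.   ]]
[[-0.964  0.266 -0.   ]
 [ 0.266  0.964 -0.   ]
 [ 0.    -0.    -1.   ]]
0 [0.42, -0.3, 0.42] [-0.352 -0.013  0.9    1.712  0.01   1.438 -1.025]
0 [0.6, 0, 0.45] [-0.848  0.262  0.976  1.472 -0.216  1.522 -1.448]
0 [0.45, 0.2, 0.42] [-1.092 -0.058  0.57   1.75   0.031  1.44  -2.097]
0 [0.55, 0.2, 0.45] [-1.008  0.174  0.69   1.499 -0.111  1.508 -1.889]
3.141592653589793 [0.42, -0.3, 0.42] [ 0.71   0.033 -0.174  1.671  0.006  1.438  2.106]
3.141592653589793 [0.6, 0, 0.45] [-0.747  0.232  0.833  1.468 -0.171  1.517  1.653]
3.141592653589793 [0.45, 0.2, 0.42] [-0.885 -0.043  0.372  1.742  0.016  1.439  1.056]
3.141592653589793 [0.55, 0.2, 0.45] [-0.798  0.159  0.44   1.491 -0.068  1.507  1.212]
```

```bash
python3 - <<'E'
from h import *
np.set_printoptions(precision=3,suppress=True)
def L(c,n,f=tip_of):return [(np.round(d["at"],1).tolist(),round(d["confidence"],2)) for d in f(c,n)][:7]
views=[("wip",[.43,.335,.28],0,["wiper","wiper_grip","dock"]),("card",[.62,.25,.40],np.radians(30),["label_start","label_finish","card_stand"]),
("nest",[.58,-.02,.40],0,["slug1","nest","plate_mid","tray_mid"]),("disp",[.60,-.30,.42],0,["pump_top","dispenser"]),("scan",[.42,-.355,.42],0,["scanner","window","stand"])]
for nm,p,psi,names in views:
    try: move_ptp(p,down(psi))
    except MotionError as e: print(nm,e);continue
    pause(.3)
    snap("wrist","w_"+nm)
    for n in names: print(nm,n,L("wrist",n),"look",L("wrist",n,look_for))
print(read_time_s(),read_qpos())
a=[cv2.imread(f"pics/w_{n}.png") for n in("wip","card","nest","scan")]
cv2.imwrite("pics/m1.png",cv2.resize(np.vstack([np.hstack(a[:2]),np.hstack(a[2:])]),(800,500),interpolation=cv2.INTER_AREA))
E
```

```text
wip wiper [([419.4, 191.7], 0.71), ([314.5, 194.1], 0.58), ([223.6, 233.7], 0.58)] look [([423.0, 194.6], 0.95), ([222.0, 235.8], 0.91), ([316.7, 199.9], 0.9)]
wip wiper_grip [([316.9, 202.3], 0.9), ([211.0, 254.0], 0.67)] look [([220.0, 237.8], 0.96), ([316.3, 197.4], 0.71), ([416.0, 198.9], 0.61)]
wip dock [([321.9, 200.7], 0.62)] look [([332.3, 200.6], 0.61)]
card label_start [([274.2, 49.6], 0.81)] look [([273.3, 51.5], 0.72)]
card label_finish [([354.5, 49.5], 0.68)] look [([350.0, 46.8], 0.59), ([566.5, 184.0], 0.35)]
card card_stand [([321.5, 121.7], 0.63)] look [([317.2, 77.9], 0.58), ([214.5, 236.2], 0.36), ([419.6, 254.1], 0.21)]
nest slug1 [([312.5, 206.4], 0.67), ([349.8, 158.8], 0.66), ([312.5, 151.8], 0.63), ([349.9, 182.0], 0.59), ([302.3, 180.5], 0.51), ([336.3, 209.2], 0.48)] look [([313.7, 152.5], 0.7), ([350.5, 158.4], 0.64), ([269.5, 22.8], 0.59), ([352.2, 181.7], 0.49), ([336.6, 206.0], 0.48), ([301.9, 180.9], 0.48)]
nest nest [([319.4, 175.3], 0.87)] look [([348.2, 175.1], 0.82)]
nest plate_mid [([320.3, 179.7], 0.9), ([576.3, 260.0], 0.56), ([595.3, 149.2], 0.19)] look [([349.2, 178.8], 0.65), ([574.9, 282.7], 0.5)]
nest tray_mid [([430.4, 180.4], 0.86), ([591.7, 152.3], 0.28)] look [([347.5, 173.9], 0.96), ([589.9, 151.2], 0.34), ([554.1, 145.6], 0.29)]
disp pump_top [([367.9, 164.6], 0.86)] look [([368.1, 164.3], 0.59)]
disp dispenser [([356.1, 150.3], 0.87)] look []
scan scanner [([332.6, 182.5], 0.74)] look [([333.3, 177.7], 0.63)]
scan window [([335.5, 140.5], 0.72)] look [([333.7, 179.3], 0.97)]
scan stand [] look [([311.8, 150.1], 0.84)]
11.8917 [-0.404  0.139  1.156  1.644 -0.128  1.442 -0.807]
```

View pics/m1.png

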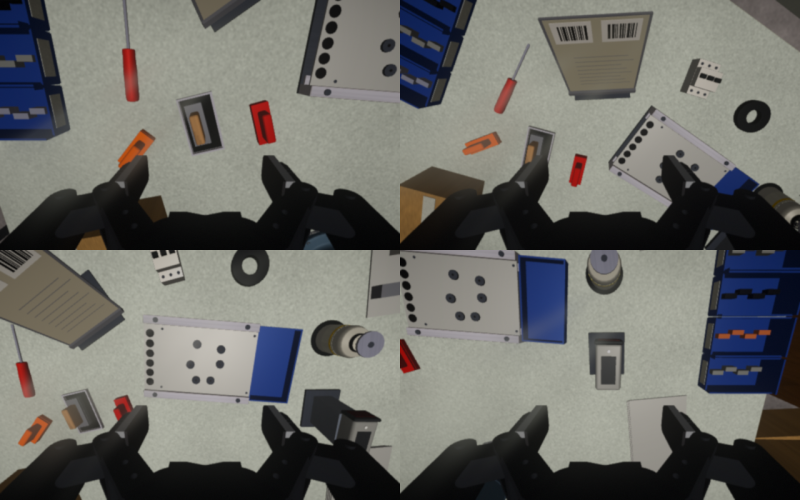

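The wrist views show the grey/wood wiper in the dock at (316,200) of w_wip, with the red and orange look-alikes beside it. The two labels are at (274,50) and (352,49) in w_card, and the scanner is at (333,180) in w_scan, pointing up the image (+x). I take close crops to read corners and check the choice.

```bash
python3 - <<'E'
from h import *
t=[]
for n,(cx,cy),w in[("wip",(318,197),100),("card",(313,60),133),("nest",(320,175),133*2),("scan",(333,160),133)]:
    a=cv2.imread(f"pics/w_{n}.png");x0=int(cx-w/2);y0=max(0,int(cy-w*3/8));s=400/w
    M=np.float32([[s,0,-x0*s],[0,s,-y0*s]]);b=cv2.warpAffine(a,M,(400,300),flags=cv2.INTER_CUBIC)
    b=cv2.convertScaleAbs(b,alpha=1.4,beta=15)
    for u in range(x0-x0%10+10,int(x0+w),10 if w<200 else 20):
        cv2.line(b,(int((u-x0)*s),0),(int((u-x0)*s),6),(0,0,255),1); cv2.putText(b,str(u%1000),(int((u-x0)*s)-8,16),0,.3,(0,0,255),1)
    for v in range(y0-y0%10+10,int(y0+.75*w),10 if w<200 else 20):
        cv2.line(b,(0,int((v-y0)*s)),(6,int((v-y0)*s)),(0,0,255),1); cv2.putText(b,str(v),(8,int((v-y0)*s)+3),0,.3,(0,0,255),1)
    t.append(b)
cv2.imwrite("pics/m2.png",np.vstack([np.hstack(t[:2]),np.hstack(t[2:])]))
E
```

```text
(no output)
```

View pics/m2.png

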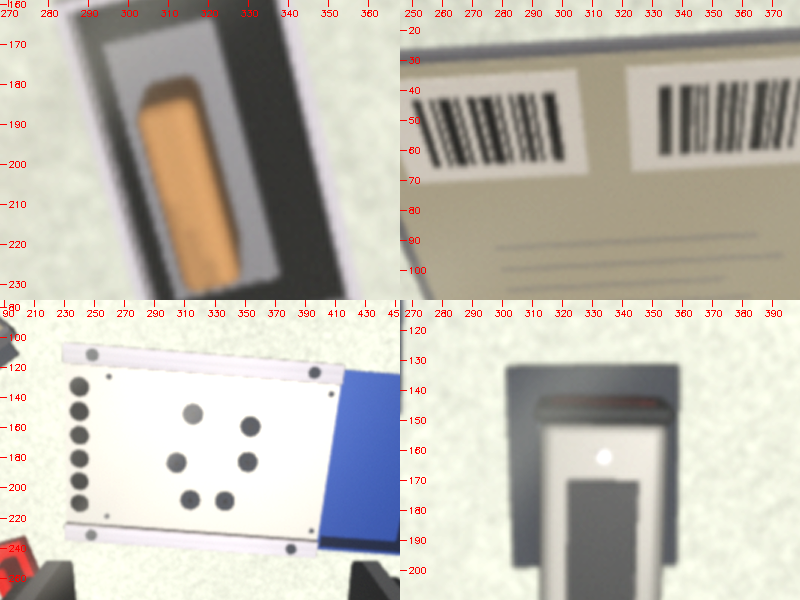

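The crop confirms the choice: grey pad with wooden handle in the dock. Now I fit the poses.

```bash
cat >fit.py <<'E'
from h import *
from scipy.optimize import least_squares
np.set_printoptions(precision=4,suppress=True)
def fit(obs,x0,model):
    f=lambda s:np.concatenate([proj(P,model(s,m))-uv for P,m,uv in obs])
    r=least_squares(f,x0,loss="soft_l1");print("x",r.x,"res px",np.round(f(r.x),1));return r.x
def pl(s,m): return np.r_[s[:2]+R.from_euler("z",s[2]).as_matrix()[:2,:2]@np.array(m[:2]),m[2]]
T=camera_params("top");W={n:P_("w_"+n) for n in("wip","card","nest","disp","scan")}
def card(s,m): # s=x,y,z,yaw; m=(up,across)
    return s[:3]+R.from_euler("z",s[3]).apply([m[0]*np.sin(np.radians(35)),m[1],m[0]*np.cos(np.radians(35))])
E
python3 - <<'E'
from fit import *
print("nest");fit([(W["nest"],m+(.053,),uv) for m,uv in[((.105,.14),(228.2,103.6)),((.105,-.14),(415,118.2)),((-.105,.14),(230.9,233.2)),((-.105,-.14),(398.4,245.2))]],[.544,0,0],pl)
print("scanner");fit([(W["scan"],m,uv) for m,uv in[((.06,.05,.01),(300.9,131.6)),((.06,-.05,.01),(359.1,131.6)),((-.06,.05,.01),(303.6,198.4)),((-.06,-.05,.01),(358.1,198.4)),((.05,.027,.162),(312.9,151.6)),((.05,-.027,.162),(355.1,151.6))]],[.39,-.355,0],pl)
print("card");fit([(W["card"],m,uv) for m,uv in[((.0225,.008),(304.9,33.3)),((-.0225,.008),(308.5,68.2)),((.0225,-.008),(320.8,31.9)),((-.0225,-.008),(323.1,67.2)),((0,.041),(274,50)),((0,-.041),(352.5,48.5))]]+[(T,(0,.041),(208,141.5)),(T,(0,-.041),(230,127))],[.7,.33,.15,.5],card)
print("wiper");fit([(W["wip"],m,uv) for m,uv in[((.027,.009,.062),(303,186.5)),((.027,-.009,.062),(316.75,183.25)),((-.027,.009,.062),(314.75,231.5)),((-.027,-.009,.062),(328,226.5)),((.045,.018,.024),(294,170.2)),((.045,-.018,.024),(321,163.5)),((-.045,-.018,.024),(338,228.3))]],[.39,.34,.2],pl)
print("disp");fit([(W["disp"],(0,0,.137),(367.9,164.6)),(T,(0,0,.137),(464,175))],[.6,-.34,0],pl)
print("slugs");
for uv in[(312.5,206.4),(350,158.6),(313,152),(350.5,182),(302.3,180.6),(336.4,208)]:print(ray("",uv,.05,W["nest"]))
E
```

```text
nest
x [ 0.5472 -0.0046 -0.0656] res px [-0.5 -0.5  2.3 -1.3 -0.7  2.6  0.   1.4]
scanner
x [ 0.3967 -0.361   0.0018] res px [ 1.1  0.6  1.5  0.8 -0.2  1.4  0.4  1.5 -1.9 -3.  -0.4 -2.9]
card
x [0.7246 0.3294 0.1718 0.5609] res px [-0.5 -0.3 -0.4 -1.4 -0.   0.4 -0.7 -1.   0.9  2.2  0.7  0.7 -1.7  0.1
  1.9 -1.1]
wiper
x [0.3907 0.3495 0.2473] res px [-1.   1.8  0.4  1.3 -0.8 -0.6  0.6  1.  -0.3 -1.1  0.5 -1.3  0.4 -0.5]
disp
x [ 0.6028 -0.3513  0.    ] res px [-0.5 -0.3  2.5  0.5]
slugs
[0.5022 0.0057 0.05  ]
[ 0.58   -0.0531  0.05  ]
[0.5899 0.0041 0.05  ]
[ 0.5429 -0.0548  0.05  ]
[0.5448 0.0214 0.05  ]
[ 0.4997 -0.033   0.05  ]
```

```bash
cat >>h.py <<'E'
SC=np.array([.3955,-.361,.147]);SY=.002
CARD=[.7246,.3294,.1718];CY=.5609
PSI=0.
def scanpose(side,d=.10,g=.006,pitch=35,flip=0):
    lab=CARD+R.from_euler("z",CY).apply([0,.041*side,0])
    n=R.from_euler("z",CY).apply([-np.cos(np.radians(35)),0,np.sin(np.radians(35))])
    Rs=R.from_euler("z",CY)*R.from_euler("y",pitch,degrees=True)
    o=lab+n*d-Rs.apply([.056,0,0])
    return o+Rs.apply([0,0,g]),(Rs*R.from_euler("z",flip)*R.from_euler("x",np.pi)).as_quat()
E
python3 - <<'E'
from h import *
np.set_printoptions(precision=3,suppress=True)
for fl in(0,np.pi):
    print("grip",fl,inverse_kinematics(SC,down(SY+fl)),inverse_kinematics(SC+[0,0,.2],down(SY+fl)))
    print("via",inverse_kinematics([.48,.1,.38],down(.4+fl)))
    for s in(1,-1):
        for d in(.18,.1):
            p,q=scanpose(s,d,flip=fl);print(s,d,p,inverse_kinematics(p,q))
E
```

```text
grip 0 [-0.144  0.442  0.975  1.997 -0.454  0.937 -0.504] [-0.381  0.145  1.158  1.79  -0.138  1.295 -0.758]
via [-1.507 -0.157  1.134  1.835  0.145  1.375 -1.577]
1 0.18 [0.542 0.263 0.312] [-1.015  0.765  0.858  1.252 -0.341  1.935 -1.183]
1 0.1 [0.597 0.298 0.266] [-0.896  0.901  0.751  1.062 -0.383  1.951 -1.234]
-1 0.18 [0.586 0.194 0.312] [-0.938  0.83   0.961  1.217 -0.352  1.938 -1.022]
-1 0.1 [0.641 0.229 0.266] [-0.825  0.958  0.858  1.024 -0.405  1.962 -1.089]
grip 3.141592653589793 [ 1.649  0.641 -1.24   1.921  0.689  1.096  1.695] [ 1.725  0.29  -1.237  1.71   0.281  1.343  2.009]
via [-1.788 -0.384  1.242  1.837  0.366  1.443  1.353]
1 0.18 [0.542 0.263 0.312] [-0.174  0.7   -0.607  1.195  0.27   1.957  1.373]
1 0.1 [0.597 0.298 0.266] [-0.335  0.826 -0.391  1.017  0.222  1.954  1.453]
-1 0.18 [0.586 0.194 0.312] [-0.197  0.681 -0.391  1.166  0.246  1.951  1.567]
-1 0.1 [0.641 0.229 0.266] [-0.349  0.826 -0.174  0.985  0.17   1.95   1.637]
```

```bash
sed -i 's/pitch=35,flip/pitch=31,flip/; s/o=lab+n\*d-Rs.apply(\[.056,0,0\])/o=lab-Rs.apply([d+.056,0,0])/' h.py; python3 - <<'E'
from h import *
np.set_printoptions(precision=3,suppress=True)
q=down(SY)
move_ptp(SC+[0,0,.11],q);movel(SC,speed=.1)
print(read_ft_force());move_gripper(.03,40);print(read_finger_gap(),read_grasp_force(),read_ft_force(),read_eef_pos())
movel(SC+[0,0,.17],speed=.12);print(read_finger_gap(),read_grasp_force(),read_ft_force(),read_ft_torque())
snap("wrist","held");snap("scene","held_s");snap("top","held_t");print(tip_of("scene","scanner"),tip_of("top","window"),read_time_s())
a=cv2.imread("pics/held.png")[100:400,170:490];b=cv2.imread("pics/held_s.png")[80:300,120:380]
cv2.imwrite("pics/m3.png",np.hstack([cv2.resize(a,(400,375)),cv2.resize(b,(400,375))]))
E
```

```text
[-0.44  -0.269  0.208]
0.05335628257434592 43.139498233795166 [0.706 0.636 3.985] [ 0.396 -0.361  0.148]
0.05369143354068643 42.54156053066254 [-0.011 -0.413 -2.589] [-0.062  0.06   0.072]
[{'at': [203.5, 131.1], 'confidence': 0.85}] [{'at': [498.3, 220.5], 'confidence': 0.68}] 16.0583
```

View pics/m3.png

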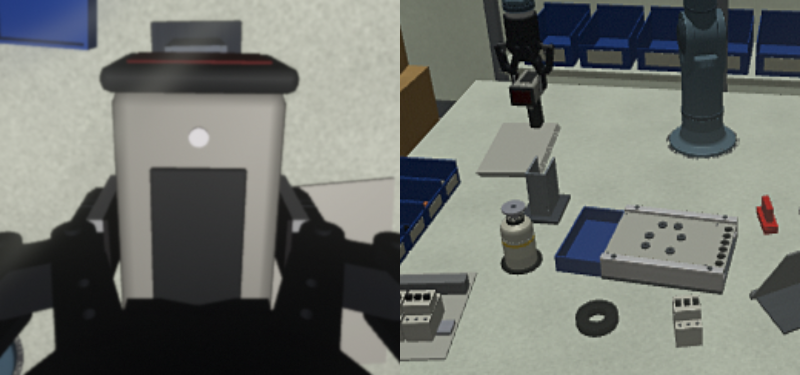

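Scanner is held squarely, level and clear of the fork. On to the left label.

```bash
cat >>h.py <<'E'
def scan(side,d=.10):
    p0,q=scanpose(side,.17);p1,_=scanpose(side,d)
    move_ptp([.48,.0,.38],down(.25));move_ptp(p0,q);movel(p1,speed=.08)
    pause(1.8);print("scan",read_eef_pos(),p1,read_finger_gap(),read_time_s())
    im=snap("wrist",f"scan{side}")
    L=[tip_of("wrist",n)[:2] for n in("label_start","label_finish")];print(L)
    return p0
def rehang():
    move_ptp([.48,.0,.38],down(.25));move_ptp(SC+[0,0,.17],down(SY));pause(.2)
    movel(SC+[0,0,.004],speed=.1);movel(SC+[0,0,.001],speed=.02);print("seat",read_ft_force(),read_eef_pos())
    move_gripper(.085);movel(SC+[0,0,.12],speed=.15)
E
python3 - <<'E'
from h import *
np.set_printoptions(precision=3,suppress=True)
P=P_("held");print(ray("",(262,173.6),.147+.17+.015,P)-SC,ray("",(398,173.6),.147+.17+.015,P)-SC)
p0=scan(1)
snap("scene","scan_s")
a=cv2.imread("pics/scan1.png");b=cv2.imread("pics/scan_s.png")[80:300,300:560]
cv2.imwrite("pics/m4.png",np.hstack([cv2.resize(a,(400,250)),cv2.resize(b,(400,250))]))
E
```

```text
[0.048 0.024 0.185] [ 0.048 -0.024  0.185]
scan [0.592 0.295 0.257] [0.592 0.295 0.257] 0.05366825027941043 21.375
[[], []]
```

View pics/m4.png

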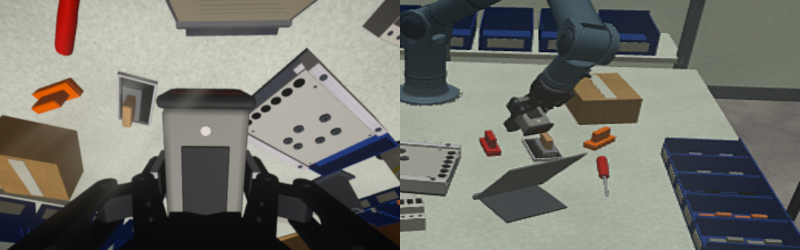

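The scanner points down at the left label from about 10 cm with the pose reached; its grip is unchanged. I hang it up and take the block.

```bash
cat >>h.py <<'E'
WP=np.array([.3907,.3495,.048]);WY=.2473
DI=np.array([.603,-.351]);N0=np.array([.5472,-.0046]);NY=-.0656
def nest(x,y): return N0+R.from_euler("z",NY).as_matrix()[:2,:2]@[x,y]
def lower(z0,zmin,F,step=.001,f0=None):
    """lower step by step until the upward force grows by F; returns z"""
    x,y,_=read_eef_pos();f0=read_ft_force()[2] if f0 is None else f0;z=z0
    while z>zmin:
        z-=step;movel([x,y,z],speed=.03)
        f=read_ft_force()[2]-f0
        if f>F: break
    print("lower: z",round(z,4),"tcp",read_eef_pos(),"dF",round(f,2));return z
E
python3 - <<'E'
from h import *
np.set_printoptions(precision=3,suppress=True)
p0,q=scanpose(1,.17);movel(p0,speed=.15)
rehang()
snap("wrist","rehung");print("rehung tips",tip_of("wrist","scanner")[:1],tip_of("wrist","window")[:1])
move_ptp([.42,.2,.3],down(WY));move_ptp(WP+[0,0,.1],down(WY));move_gripper(.06)
movel(WP,speed=.1);print(read_ft_force());move_gripper(.005,50)
print(read_finger_gap(),read_grasp_force(),read_ft_force());movel(WP+[0,0,.12],speed=.12)
print(read_finger_gap(),read_ft_force(),read_time_s())
snap("wrist","wheld");snap("top","rehung_t")
a=cv2.imread("pics/wheld.png")[100:400,170:490];b=cv2.imread("pics/rehung.png")[60:360,170:490]
cv2.imwrite("pics/m5.png",np.hstack([cv2.resize(a,(400,375)),cv2.resize(b,(400,375))]))
E
```

```text
seat [ 0.666 -0.407 -2.029] [ 0.395 -0.361  0.148]
rehung tips [{'at': [328.9, 195.8], 'confidence': 0.71}] [{'at': [331.3, 126.5], 'confidence': 0.57}]
[ 0.25  -0.28   0.136]
0.01728918108284175 49.21367526054382 [-0.013 -0.809  2.414]
0.01720905296994071 [ 0.104 -0.279 -2.677] 34.525
```

View pics/m5.png

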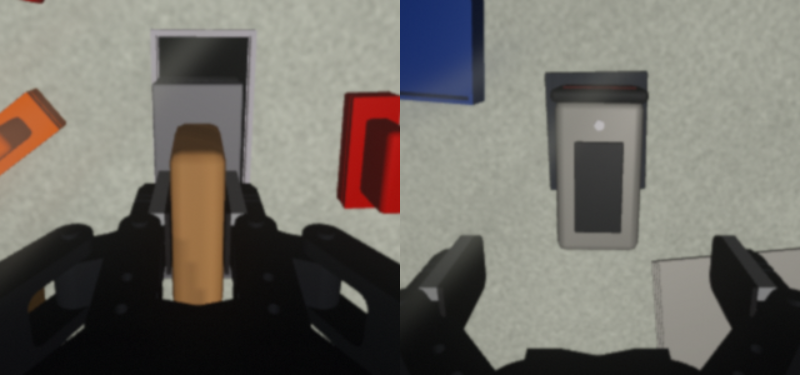

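The block is gripped squarely and the scanner sits level on its fork. Next come the two presses on the dish.

```bash
python3 - <<'E'
from h import *
np.set_printoptions(precision=3,suppress=True)
move_ptp([.5,.05,.33],down(0));move_ptp([*DI,.23],down(0));pause(.4)
snap("wrist","overdish");print(tip_of("wrist","pump_top")[:2])
f0=read_ft_force()[2]
movel([*DI,.186],speed=.1)
for i in range(2):
    z=.184;last=0
    while z>.164:
        z-=.0015;movel([*DI,z],speed=.04);f=read_ft_force()[2]-f0
        print(f"{z:.4f}:{f:.1f}",end=" ")
        if f>11:break
    pause(.4);print("\npressed",read_eef_pos(),read_ft_force()[2]-f0,read_finger_gap())
    if i==0: snap("scene","press")
    movel([*DI,.195],speed=.05);pause(.6);print("up",read_ft_force()[2]-f0)
movel([*DI,.26],speed=.15);print(read_time_s())
b=cv2.imread("pics/press.png")[100:300,120:360]
cv2.imwrite("pics/m6.png",cv2.resize(b,(600,500)))
E
```

```text
[]
0.1825:-0.7 0.1810:1.1 0.1795:3.0 0.1780:2.6 0.1765:4.0 0.1750:3.9 0.1735:4.3 0.1720:5.4 0.1705:8.3 0.1690:12.8 
pressed [ 0.603 -0.351  0.172] 13.252348925372681 0.017295204246554403
up -0.8151028100920683
0.1825:0.2 0.1810:2.1 0.1795:1.9 0.1780:3.0 0.1765:3.3 0.1750:3.7 0.1735:4.6 0.1720:4.2 0.1705:8.7 0.1690:14.6 
pressed [ 0.603 -0.351  0.172] 12.843697546320529 0.017220676878896012
up -0.44474383520991023
47.8
```

View pics/m6.png

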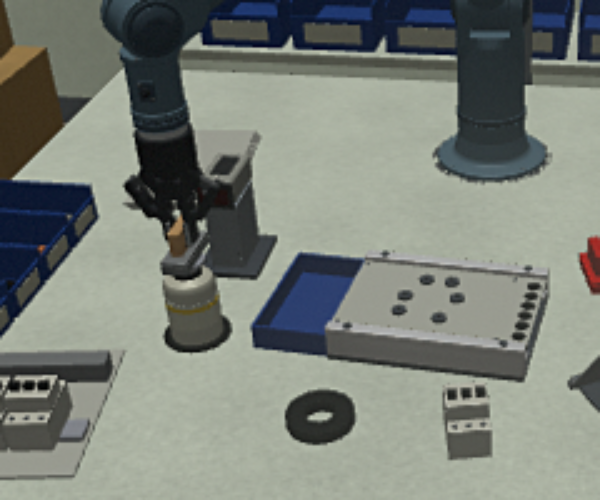

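Both presses bottomed: the force rises steeply past 6 N at 10 mm of travel, and the dish sprang back. Next is wiping, after a fresh look at the slugs.

```bash
cat >>h.py <<'E'
def slugs(name):
    snap("wrist",name);P=P_(name);out=[]
    for f in(tip_of,look_for):
        out.append([np.round((R.from_euler("z",-NY).as_matrix()[:2,:2]@(ray("",d["at"],.05,P)[:2]-N0)),3).tolist()+[round(d["confidence"],2)] for d in f("wrist","slug1")])
    print("slugs (nest xy)",out)
def wipe(lx,y0=.095,F=4,y1=-.152):
    q=down(NY);z=.089
    move_ptp([*nest(lx,y0),.13],q);pause(.3);f0=read_ft_force()[2]
    movel([*nest(lx,y0),.092],speed=.1);z=lower(.092,.082,F,f0=f0)
    movel([*nest(lx,-.10),z],speed=.09);print("mid",read_ft_force()-[0,0,f0],read_eef_pos())
    movel([*nest(lx,y1),z+.001],speed=.06);pause(.2);print("end",read_ft_force()-[0,0,f0],read_eef_pos(),read_finger_gap())
    movel([*nest(lx,y1),.13],speed=.15)
E
python3 - <<'E'
from h import *
np.set_printoptions(precision=3,suppress=True)
V=[.60,-.03,.40]
move_ptp(V,down(NY));pause(.3);slugs("pre")
wipe(-.036);wipe(.036)
move_ptp(V,down(NY));pause(.3);slugs("post");print(read_time_s())
a=cv2.imread("pics/pre.png")[80:300,190:510];b=cv2.imread("pics/post.png")[80:300,190:510]
cv2.imwrite("pics/m7.png",np.vstack([a,b]))
E
```

```text
slugs (nest xy) [[[0.041, 0.008, 0.46]], []]
lower: z 0.089 tcp [0.518 0.092 0.09 ] dF 5.74
mid [0.431 3.377 9.168] [ 0.505 -0.102  0.09 ]
end [ 0.151 -0.249  0.945] [ 0.501 -0.153  0.09 ] 0.01749603653776056
lower: z 0.088 tcp [0.589 0.088 0.089] dF 9.5
mid [0.316 2.297 7.787] [ 0.578 -0.106  0.089]
end [-0.531  0.681  8.247] [ 0.573 -0.16   0.089] 0.017366261359496392
slugs (nest xy) [[[0.022, -0.156, 0.69], [0.03, -0.139, 0.64], [0.0, -0.154, 0.64], [-0.02, -0.159, 0.63], [0.052, -0.16, 0.53], [-0.05, -0.153, 0.49], [-0.183, -0.448, 0.36], [0.216, 0.078, 0.35]], [[-0.013, -0.15, 0.62], [0.023, -0.155, 0.6], [-0.048, -0.159, 0.5], [0.006, -0.148, 0.46], [-0.156, 0.31, 0.42], [0.033, -0.138, 0.4]]]
64.675
```

View pics/m7.png

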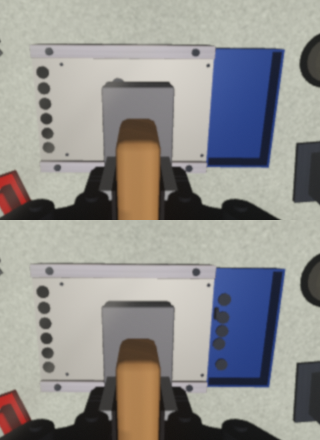

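Slugs are in the tray, but one at about (216,313) looks odd at the plate edge. I look closer, with the block moved out of view.

```bash
python3 - <<'E'
from h import *
move_ptp([.60,-.20,.26],down(NY+np.pi/2) if inverse_kinematics([.60,-.20,.26],down(NY+np.pi/2)) is not None else down(NY));pause(.3)
snap("wrist","tray");move_ptp([.5,.2,.3],down(WY));snap("top","post_t")
a=cv2.imread("pics/tray.png");b=cv2.imread("pics/post_t.png")[165:245,290:430]
cv2.imwrite("pics/m8.png",np.vstack([cv2.resize(a,(480,300)),cv2.resize(b,(480,274),interpolation=cv2.INTER_CUBIC)]))
print(read_eef_pos(),read_time_s())
E
```

```text
[0.50050954 0.19887287 0.30010319] 68.4833
```

View pics/m8.png

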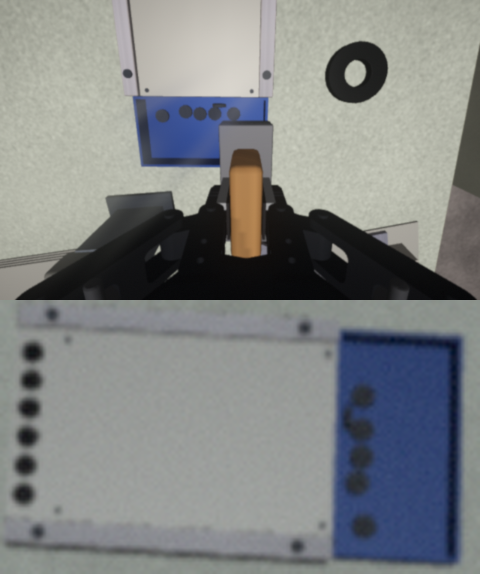

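The plate is clear. Five slugs lie flat in the tray and the sixth leans on its edge inside it. I dock the block, then book off.

```bash
python3 - <<'E'
from h import *
np.set_printoptions(precision=3,suppress=True)
move_ptp(WP+[0,0,.1],down(WY));pause(.3);f0=read_ft_force()[2]
movel(WP+[0,0,.004],speed=.1);lower(WP[2]+.004,WP[2]-.003,2,f0=f0)
move_gripper(.06);movel(WP+[0,0,.12],speed=.15);pause(.2);snap("wrist","docked")
move_gripper(.085)
move_ptp([.5,.1,.38],down(.2));move_ptp(SC+[0,0,.11],down(SY));movel(SC,speed=.1)
move_gripper(.03,40);print(read_finger_gap(),read_grasp_force());movel(SC+[0,0,.17],speed=.12)
p0=scan(-1);snap("scene","scan2_s");movel(p0,speed=.15)
rehang();snap("wrist","rehung2");print("tips",tip_of("wrist","scanner")[:1])
move_ptp([.48,-.1,.4],down(0));pause(.5);snap("scene","end_s");snap("top","end_t");print(read_time_s())
a=cv2.imread("pics/docked.png")[100:400,170:490];b=cv2.imread("pics/rehung2.png")[60:360,170:490];c=cv2.imread("pics/scan2_s.png")[80:300,160:560];d=cv2.imread("pics/end_s.png")[80:300,160:560]
r=lambda x:cv2.resize(x,(400,270));cv2.imwrite("pics/m9.png",np.vstack([np.hstack([r(a),r(b)]),np.hstack([r(c),r(d)])]))
E
```

```text
lower: z 0.048 tcp [0.392 0.35  0.048] dF 3.26
0.0539465280908037 43.1818950176239
scan [0.636 0.225 0.257] [0.636 0.225 0.257] 0.053534929885599936 85.35
[[{'at': [499.8, 231.9], 'confidence': 0.68}, {'at': [492.2, 286.1], 'confidence': 0.5}], []]
seat [-0.426  0.188 -2.121] [ 0.395 -0.361  0.148]
tips [{'at': [329.2, 200.0], 'confidence': 0.71}]
94.225
```

View pics/m9.png

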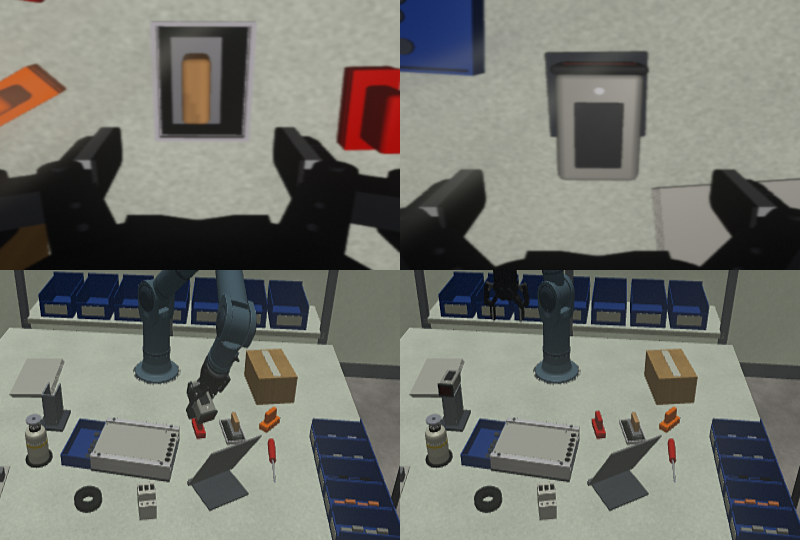

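The block lies flat in the dock, the scanner is back on its fork, the plate is clear and the bystanders are unmoved.

```bash
python3 -c "
from bench import *
print(sign_off())"
```

```text
the job is handed in; nothing more can be done
None
```

I finished every step in order and handed the job in at about 94 s: six slugs are in the tray, the block is docked and the scanner is on its fork; neither barcode read was confirmed beyond the arm reaching its planned pose (about 10 cm, 4° off square).

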